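Book a pot of finished bells into stock and cover it

ROBOT

A 6-joint arm with a two-finger parallel gripper is mounted at the origin on the work surface. World frame = base frame: x ahead of the robot, y to its left, z up, the work surface at z = 0. Lengths are in m, angles in rad, forces in N, time in s.
With the tool pointing down it reaches from about 0.3 to 0.775 m from the base axis. Payload 14.6 kg.
Tool frame: the origin (TCP) lies midway between the tips of the shut fingers; the grasp point (between the pads) lies 19 mm behind it (ctrl.pinch_z is the z of the grasp point in the tool frame, in m); z points along the fingers, y is the line along which they close (so a half turn about z gives the same grasp; the last joint's range is limited). The gripper opens to 94 mm and grips with 3 to 60 N. Pads are 16 mm wide; open, the fingers measure 119 mm over their backs; the gripper's body (75 mm by 177 mm) begins 78 mm behind the grasp point.
Start: joints at [-1.408, 0.3, 1.521, -0, 1.321, -0.067], TCP at [0.125, -0.536, 0.205] pointing down, gripper open.
Joint ranges: [-3.03, 3.03], [-0.79, 2.21], [0.23, 2.52], [-1.04, 4.18], [0, 3.07], [-2.55, 2.55]. Speed limits (rad/s): [2.22, 2.22, 2.57, 3.14, 3.14, 3.14].

INTERFACE

Orientations are given as [roll, pitch, yaw] about the fixed x, y, z axes, in that order (R = Rz(yaw) Ry(pitch) Rx(roll)).
In Python, from station import ctrl, camera, ticket gives the robot as it stands. The module is installed in compiled form; this text tells all that it offers.
- The arm moves only by the shell command python3 -m inch 'ROWS' [FORCE]. ROWS is text: rows parted by semicolons, each of 7 numbers parted by spaces: the opening, from -1 (shut) to 1 (fully open), then the shift along the tool's x, y, z in units of 0.03 m (1.0 is 0.03 m), then the turn, a rotation vector about the tool's x, y, z in units of 10 degrees (1.0 is 10 degrees). In form: grip dx dy dz rx ry rz; .... A call has 1 to 10 rows; each row shifts and turns the commanded pose from where the row before left it, along the tool's axes as they then stand; what a row does not reach is not made up. A row lasts 1/8 s, in which the tool goes at most 62.5 mm and 10.7 degrees, less where a joint would pass 70% of its speed; a pose out of reach is approached as far as the arm can. A call with a number of a shift or a turn outside -1 to 1 is refused whole. A call with a gripper value outside its range is refused whole. The fingers move at their own pace and stop on an object; FORCE is the grip in N (left out, the last holds). Time passes only in rows, so rows that do not move let the fingers close. It gives the time, the measured TCP pose, the force, the opening and the grip force at its end, in the units of the state.
- ctrl.get_obs(): the state, without advancing time (a new reading comes with each control period).
- camera(name): name is "side" or "top" or "wrist"; returns a dict with "img" (400x640x3 uint8, blue, green, red), "range_z" (400x640 float32, m along the optical axis (not along the pixel's ray), 0 where there is no reading), "intrinsics" (3x3 intrinsics, pixels), "view" (4x4, takes a point from world to camera coordinates). Camera axes: x right, y down, z forward; pixel columns grow to the right and rows downward; lengths in m; the calibration is good to about 2 mm. A picture is of the moment at which its call begins.
- ticket.hand_in(): hands the job in; it is judged then, once.
The state is a dict: "time_s": time; "qpos": joint angles; "joint_vel": joint speeds; "tau": joint torques, N m; "ee_pos": TCP position; "eef_rot": TCP orientation; "force": force on the tool from outside, world axes, zero at the start; "moment": the same for the moment, N m; "grip_width": finger opening in m; "grip_force": force on a finger pad.
Only numpy, scipy, OpenCV 4.12 (cv2) and the standard library are available. Lean on these libraries where they do the work, as an engineer would, in place of code of your own. Each camera call takes 0.05 s, during which the arm holds its last target. There are 200 camera calls.

TASK

Book in the open pot of bells: pick up the yellow hand scanner and aim its red window squarely at the middle of the bar-code tag in front of the pot, from about 10 cm away, and hold it still there for two seconds without anything touching the tag. Lay the scanner back down, upright, on the middle of its black rubber pad; then take the steel lid by its knob and set it gently on the pot, seated and level. Leave the other tools and bells where they are.

Things in the scene. Friction and masses are not known exactly. Their poses are not given: they have to be found in the camera images.
- scanner: loose yellow and black bar-code hand scanner, 155 long x 58 wide x 44 high mm, about 200 g, lying on the pad. Origin: on its underside, between the two ends (80 mm from the rear, 75 mm from the window). x is the viewing direction (out of the window), z up through its back. Yellow handle, 36 mm wide and 34 mm high, from x = -80 to +25 mm; black head, 58 wide and 44 high, from +23 to +75 mm
- scanner_window (a point): middle of the scanner's red window, at (75, 0, 22) mm in the scanner's frame, same axes; it looks along x
- scanner_grip (a point): good place to hold the scanner, on the yellow handle near the centre of mass, at (-12, 0, 24) mm in the scanner's frame, same axes; fingers close along y over 36 mm
- pad: fixed black rubber pad of the scanner, 210 (x) x 120 (y) x 6 mm thick; origin at the centre of its underside, on the table. The scanner starts on it, roughly along its x
- tag: white bar-code card with black bars, 70 wide (y) x 50 (z) mm, fixed on the sloped front of the blue station. Origin: the middle of its printed face, 45 mm above the table. x points straight out of the face (35 degrees above level), y is level along the card, z down the slope. Nothing stands in front of it; the pot stands behind it
- station: fixed blue tray, 220 (x) x 124 (y) x 12 mm, with the pot (axis at x = +45 mm) and the tag (at x = -70 mm) on it; origin at the centre of its underside; the tag faces its -x side
- pot_rim (a point): centre of the mouth of the open grey metal pot, level with its rim, 70 mm above the table; z up. Outer radius 50 mm, inner radius 46 mm, some small bells fixed inside, over 30 mm below the rim
- lid: loose steel lid, about 150 g, lying on the wooden coaster, knob up: flange of radius 54 mm and 5 mm thick whose underside is 8 mm above the origin; below it a locating boss of radius 40 mm, 8 mm deep, that goes into the pot with 6 mm play all round. Origin: centre of the boss's underside; seated, it lies 8 mm below the rim. z up
- lid_knob (a point): middle of the grip part of the lid's black knob, on the lid's axis, 34 mm above the lid's origin; knob 24 mm in diameter, 24 mm high, its top 44 mm above the lid's origin
- coaster: fixed square wooden coaster, 124 x 124 x 6 mm, on which the lid starts; origin at the centre of its underside
- file_a: bystander: file with a blue handle, 255 mm long along x, 28 mm high, on a denim mat
- file_b: bystander: second file like it
- bell_a: bystander: small brass bell, 44 mm in diameter, 47 mm high, origin under its centre
- bell_b: bystander: the same bell in grey metal
- snips: bystander: metal snips with black handles, about 200 mm long, 13 mm high
- hammer: bystander: hammer lying on the table
Mind the look-alikes: they are no part of the job. Of the things like the lid, leave any that is green, pink or turquoise; of the rest the larger one is meant.

How it is judged:
By the outcome, as a careful person would: the job done as asked, in the order asked, and still so for the second after the job is handed in, with the robot touching nothing.
It also fails if it takes over 64 s, if anything falls off the work surface, if the arm or the gripper's body presses on something with over 40 N, if the wrist force passes 120 N, or if a joint passes its speed limit or range.

## Working session

There is one attempt and no reset: what is moved stays moved. The work goes in short steps, Python scripts to look and compute and a shell command to move; the robot and the scene stay as the last step left them, time stands still between calls to the robot, and variables do not carry over. Pictures are saved under pics/ and viewed, at most 10 in all, crops included, and the job is handed in when it is done.

```bash
mkdir -p pics; python3 - <<'E'
from station import ctrl,camera
import cv2,numpy as np
o=ctrl.get_obs();print({k:np.round(v,3) for k,v in o.items()},ctrl.pinch_z)
for n in("top","side"):
    c=camera(n);cv2.imwrite(f"pics/{n}0.png",c["img"]);np.savez(f"pics/{n}0.npz",**c);print(n,c["intrinsics"].round(1).tolist(),c["view"].round(3).tolist())
E
```

```text
{'time_s': np.float64(0.0), 'qpos': array([-1.408,  0.3  ,  1.522,  0.   ,  1.321, -0.067]), 'joint_vel': array([ 0.   ,  0.002, -0.002,  0.002,  0.001, -0.   ]), 'tau': array([-1.0000e-03, -5.3181e+01, -3.5273e+01,  7.1000e-02,  2.4000e-02,
       -0.0000e+00]), 'ee_pos': array([ 0.125, -0.535,  0.205]), 'eef_rot': array([-3.14, -0.  ,  0.23]), 'force': array([-0.682,  0.087,  0.187]), 'moment': array([0.012, 0.025, 0.009]), 'grip_force': np.float64(0.0), 'grip_width': np.float64(0.094)} -0.0188
top [[372.5, 0.0, 320.4], [0.0, 372.5, 207.9], [0.0, 0.0, 1.0]] [[0.002, -1.0, -0.004, 0.057], [-0.979, -0.001, -0.206, 0.548], [0.206, 0.004, -0.979, 1.363], [0.0, 0.0, 0.0, 1.0]]
side [[480.8, 0.0, 324.4], [0.0, 480.8, 197.9], [0.0, 0.0, 1.0]] [[-0.861, -0.508, -0.017, 0.496], [-0.267, 0.481, -0.835, 0.165], [0.432, -0.715, -0.55, 1.272], [0.0, 0.0, 0.0, 1.0]]
```

View pics/top0.png

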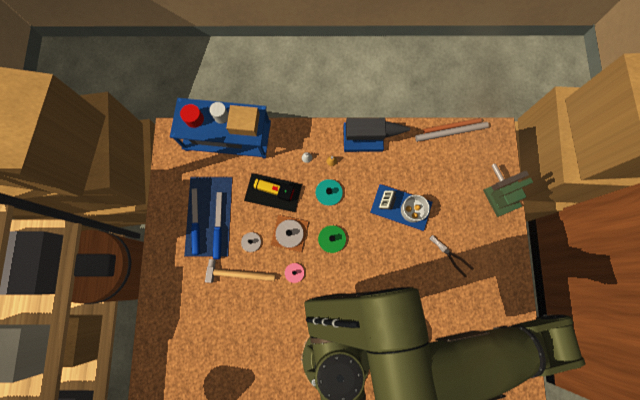

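View pics/side0.png

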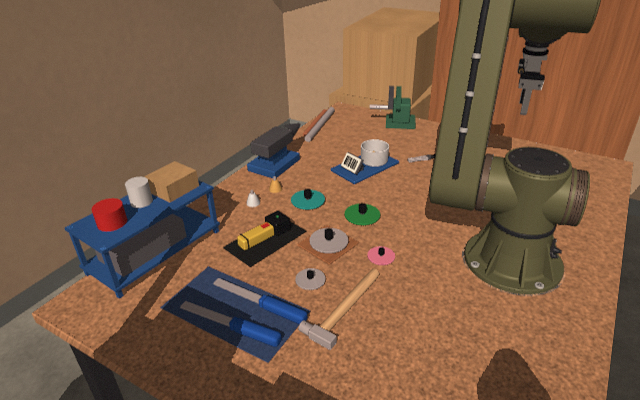

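The top view shows the scanner at (270,188) on its pad, the station with the tag at (387,199), and the pot at (415,207). There are five lid-like discs: grey (289,233) on the wooden coaster, a smaller grey one (251,242), turquoise (330,192), green (332,239) and pink (294,273). The larger grey disc on the coaster fits the description. I'll confirm it in a crop and measure.

```bash
cat > h.py <<'E'
import numpy as np,cv2
def load(n): return dict(np.load(f"pics/{n}.npz"))
def cloud(c):
    K,V,z=c["intrinsics"],c["view"],c["range_z"];v,u=np.indices(z.shape)
    p=np.stack([(u-K[0,2])/K[0,0]*z,(v-K[1,2])/K[1,1]*z,z],-1)
    return (p-V[:3,3])@V[:3,:3]
def ray(c,u,v,h):
    K,V=c["intrinsics"],c["view"];R=V[:3,:3];d=R.T@np.array([(u-K[0,2])/K[0,0],(v-K[1,2])/K[1,1],1]);o=-R.T@V[:3,3]
    return o+d*(h-o[2])/d[2]
def blob(mask,box):  # box u0,v0,u1,v1 ; biggest contour
    m=np.zeros_like(mask,np.uint8);u0,v0,u1,v1=box;m[v0:v1,u0:u1]=mask[v0:v1,u0:u1]
    return max(cv2.findContours(m,cv2.RETR_EXTERNAL,cv2.CHAIN_APPROX_NONE)[0],key=cv2.contourArea)[:,0]
E
python3 - <<'E'
from h import *
c=load("top0");I=c["img"];hsv=cv2.cvtColor(I,cv2.COLOR_BGR2HSV);H,S,Vv=[hsv[...,i].astype(int) for i in range(3)]
P=cloud(c);Z=P[...,2]
print("table z",np.median(Z[280:300,200:260]),Z[150:160,300:340].mean())
def rect(name,mask,box,h):
    b=blob(mask,box);w=np.array([ray(c,u,v,h)[:2] for u,v in b],np.float32)
    (cx,cy),s,a=cv2.minAreaRect(w);q=cv2.boxPoints(((cx,cy),s,a))
    e=q[1]-q[0],q[2]-q[1];e=max(e,key=lambda t:np.hypot(*t))
    print(name,"c",round(cx,4),round(cy,4),"size",np.round(s,3),"long dir deg",round(np.degrees(np.arctan2(e[1],e[0])),1),"n",len(b), "meanZ",Z[b[:,1],b[:,0]].mean().round(3))
rect("yellow",(H>18)&(H<35)&(S>150)&(Vv>120),(240,170,305,212),.034)
rect("pad",(Vv<60)|((H>18)&(H<35)&(S>150)&(Vv>120)),(240,165,307,215),.006)
rect("blue",(H>100)&(H<125)&(S>120),(365,180,440,235),.012)
rect("tag",(S<60)&(Vv>150),(375,185,397,212),.045)
for nm,box,zl in(("pot",(396,188,435,225),(.062,.08)),("lid",(270,215,308,252),(.012,.03)),("lidsm",(238,230,263,254),(.006,.03)),("knob",(270,215,308,252),(.04,.08)),("head",(240,170,305,212),(.044,.06)),("handle",(240,170,305,212),(.03,.044)),("pot2",(396,188,435,225),(.05,.09))):
    m=(Z>zl[0])&(Z<zl[1]);k=np.zeros_like(m);k[box[1]:box[3],box[0]:box[2]]=1;p=P[m&k]
    if len(p)<5:print(nm,len(p));continue
    (cx,cy),r=cv2.minEnclosingCircle(p[:,:2].astype(np.float32));print(nm,len(p),"circ",round(cx,4),round(cy,4),round(r,4),"mean",p.mean(0).round(4),"z",np.percentile(p[:,2],[5,50,95]).round(3))
cr=lambda u0,v0,u1,v1,n,f:cv2.resize(n[v0:v1,u0:u1],None,fx=f,fy=f,interpolation=cv2.INTER_CUBIC)
s=load("side0")["img"]
a=cr(235,165,355,290,I,4);b=cr(365,180,440,235,I,4);d=cr(210,190,310,260,s,4)
o=np.zeros((600,800,3),np.uint8);o[:a.shape[0],:a.shape[1]]=a;o[:220,490:790]=b;o[240:240+280,485:800]=d[:,:315];cv2.imwrite("pics/crop1.png",o)
E
```

```text
table z 0.001030317793689916 0.007949643031618001
yellow c 0.6406 0.2707 size [0.1   0.038] long dir deg 73.0 n 67 meanZ 0.034
pad c 0.6238 0.2469 size [0.209 0.116] long dir deg 77.1 n 152 meanZ 0.025
blue c 0.5638 -0.2599 size [0.217 0.121] long dir deg 71.1 n 172 meanZ 0.021
tag c 0.5861 -0.1953 size [0.033 0.077] long dir deg -19.6 n 48 meanZ 0.045
pot 118 circ 0.5509 -0.3024 0.0504 mean [ 0.55   -0.3039  0.0697] z [0.064 0.07  0.075]
lid 578 circ 0.4609 0.1718 0.0794 mean [0.4579 0.1776 0.0197] z [0.014 0.02  0.025]
lidsm 286 circ 0.4277 0.3301 0.0597 mean [0.426  0.3275 0.0108] z [0.006 0.01  0.016]
knob 32 circ 0.459 0.178 0.0111 mean [0.4586 0.1777 0.0507] z [0.046 0.051 0.055]
head 222 circ 0.6327 0.2402 0.0766 mean [0.6218 0.2045 0.0496] z [0.045 0.05  0.055]
handle 224 circ 0.631 0.2426 0.0783 mean [0.637  0.2606 0.039 ] z [0.033 0.04  0.043]
pot2 168 circ 0.5509 -0.3024 0.0504 mean [ 0.5522 -0.3056  0.0656] z [0.053 0.068 0.074]
```

View pics/crop1.png

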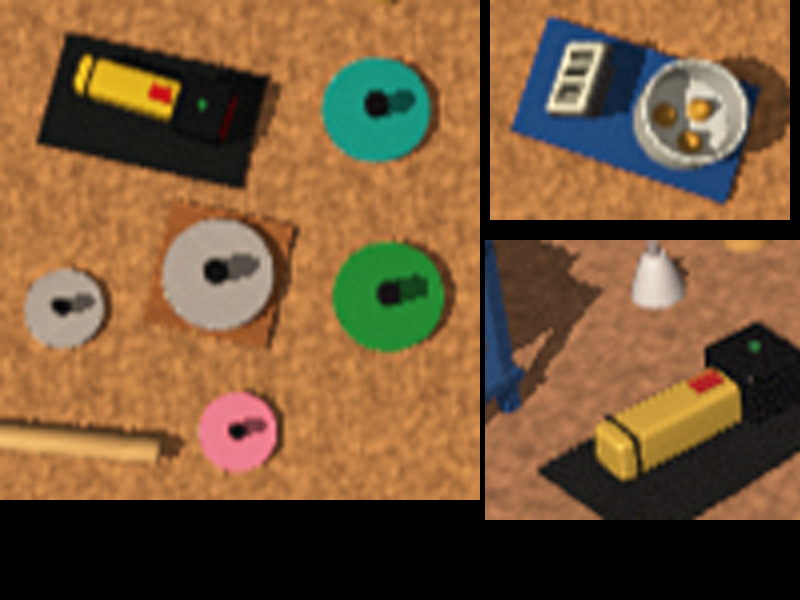

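The crop confirms it: the grey disc at crop (218,272) is the larger of the two un-coloured lids and lies on the wooden coaster. The scanner's red window is at its right end, so it views toward −y. The measured sizes match the given ones. I'll move above the scanner and look closer with the wrist camera.

```bash
python3 -m inch '1 0.98 -0.94 0 0 0 0;1 0.98 -0.94 0 0 0 0;1 0.98 -0.94 0 0 0 0;1 0.98 -0.94 0 0 0 0;1 0.98 -0.94 0 0 0 0;1 0.98 -0.94 0 0 0 0;1 0.98 -0.94 0 0 0 0;1 0.98 -0.94 0 0 0 0;1 0.98 -0.94 0 0 0 0;1 0.98 -0.94 0 0 0 0'
python3 -m inch '1 0.98 -0.94 0 0 0 0;1 0.98 -0.94 0 0 0 0;1 0.98 -0.94 0 0 0 0;1 0.98 -0.94 0 0 0 0;1 0.98 -0.94 0 0 0 0;1 0.98 -0.94 0 0 0 0;1 0.98 -0.94 0 0 0 0;1 0.98 -0.94 0 0 0 0;1 0.98 -0.94 0 0 0 0;1 0.98 -0.94 0 0 0 0'
python3 -m inch '1 0.98 -0.94 0 0 0 0;1 0.98 -0.94 0 0 0 0;1 0.98 -0.94 0 0 0 0;1 0 0 0 0 0 -1;1 0 0 0 0 0 -1;1 0 0 0 0 0 -1;1 0 0 0 0 0 -1;1 0 0 0 0 0 -1;1 0 0 0 0 0 -1;1 0 0 0 0 0 0'
python3 - <<'E'
from station import ctrl,camera
import cv2,numpy as np
o=ctrl.get_obs();print({k:np.round(v,3) for k,v in o.items()})
c=camera("wrist");cv2.imwrite("pics/w1.png",c["img"]);np.savez("pics/w1.npz",**c);print(c["intrinsics"].round(1).tolist(),c["view"].round(3).tolist())
E
```

```text
time_s: 1.35
ee_pos: [0.3478, -0.1927, 0.2054]
eef_rot: [-3.142, 0.0, 0.23]
force: [-0.1, 0.1, 0.5]
grip_width: 0.0942
grip_force: 0.0
time_s: 2.6
ee_pos: [0.5698, 0.1488, 0.2051]
eef_rot: [3.142, 0.001, 0.23]
force: [0.2, -0.4, -0.4]
grip_width: 0.0939
grip_force: 0.0
time_s: 3.85
ee_pos: [0.6358, 0.25, 0.205]
eef_rot: [-3.141, 0.001, 1.276]
force: [0.5, 0.8, 0.5]
grip_width: 0.094
grip_force: 0.0
{'time_s': np.float64(3.85), 'qpos': array([ 0.321,  0.61 ,  1.079, -0.   ,  1.453,  0.616]), 'joint_vel': array([ 0.   , -0.003, -0.003, -0.001, -0.001,  0.101]), 'tau': array([ 2.7000e-02, -7.1389e+01, -3.6707e+01,  7.1000e-02, -2.1000e-02,
       -2.0200e+00]), 'ee_pos': array([0.636, 0.25 , 0.205]), 'eef_rot': array([-3.141e+00,  1.000e-03,  1.276e+00]), 'force': array([0.474, 0.838, 0.523]), 'moment': array([-0.044, -0.004,  0.017]), 'grip_force': np.float64(0.0), 'grip_width': np.float64(0.094)}
[[339.6, 0.0, 314.0], [0.0, 339.6, 205.3], [0.0, 0.0, 1.0]] [[0.957, -0.291, -0.001, -0.535], [-0.279, -0.917, 0.286, 0.378], [-0.084, -0.273, -0.958, 0.514], [0.0, 0.0, 0.0, 1.0]]
```

View pics/w1.png

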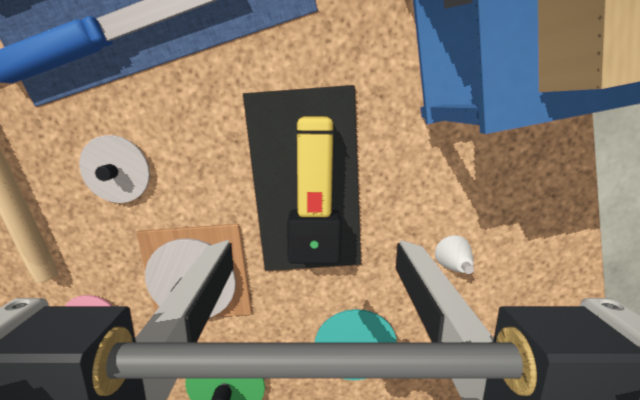

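The wrist view shows the scanner at (315,190), its rear at the top (315,118) and its head at (315,238), on the black pad with corners (245,93), (355,86), (360,265) and (265,270). I'll measure both from this view.

```bash
python3 - <<'E'
from h import *
c=load("w1");I=c["img"];hsv=cv2.cvtColor(I,cv2.COLOR_BGR2HSV);H,S,Vv=[hsv[...,i].astype(int) for i in range(3)]
P=cloud(c);Z=P[...,2]
def rect(name,w):
    (cx,cy),s,a=cv2.minAreaRect(w.astype(np.float32));q=cv2.boxPoints(((cx,cy),s,a))
    e=max(q[1]-q[0],q[2]-q[1],key=lambda t:np.hypot(*t));an=np.degrees(np.arctan2(e[1],e[0]))%180
    print(name,"c",round(cx,4),round(cy,4),"size",np.round(s,4),"long dir",round(an,2));return np.array([cx,cy]),an
box=(285,105,345,270)
ym=(H>15)&(H<38)&(S>130)&(Vv>80)|((H<8)&(S>150)&(Vv>120))
ym=cv2.morphologyEx(ym.astype(np.uint8),cv2.MORPH_CLOSE,np.ones((7,7)))
b=blob(ym,box);w=np.array([ray(c,u,v,.040)[:2] for u,v in b]);cy,ay=rect("yellow@40",w)
k=np.zeros(Z.shape,bool);k[105:270,285:345]=1
p=P[k&(Z>.025)];rect("depth all",p[:,:2]);p2=P[k&(Z>.046)];rect("depth head",p2[:,:2]);p3=P[k&(Z>.036)&(Z<.043)];cl=rect("depth handle",p3[:,:2]);print(np.median(p2[:,2]),np.median(p3[:,2]))
pm=((Vv<60)&(S<120)).astype(np.uint8)|ym;pm=cv2.morphologyEx(pm,cv2.MORPH_OPEN,np.ones((5,5)))
b=blob(pm,(235,75,375,280));rect("pad@6",np.array([ray(c,u,v,.006)[:2] for u,v in b]))
# side check
c=load("side0");P=cloud(c)
for t in("top0",):
    c=load(t);hsv=cv2.cvtColor(c["img"],cv2.COLOR_BGR2HSV);H,S,Vv=[hsv[...,i].astype(int) for i in range(3)]
    ym=((H>15)&(H<38)&(S>150)&(Vv>120)).astype(np.uint8);b=blob(ym,(240,170,305,212));rect("top yellow@40",np.array([ray(c,u,v,.04)[:2] for u,v in b]))
c=load("side0");I=c["img"];hsv=cv2.cvtColor(I,cv2.COLOR_BGR2HSV);H,S,Vv=[hsv[...,i].astype(int) for i in range(3)]
m=((S<70)&(Vv>150)).astype(np.uint8);m=cv2.morphologyEx(m,cv2.MORPH_CLOSE,np.ones((5,5)));b=blob(m,(335,148,363,178));M=cv2.moments(b[:,None]);u,v=M['m10']/M['m00'],M['m01']/M['m00'];print("side tag px",u,v,ray(c,u,v,.045),cv2.boundingRect(b[:,None]))
P=cloud(c);k=np.zeros(m.shape,bool);k[148:178,335:363]=1;q=P[k&(m>0)];print(q.mean(0));uu,ss,vt=np.linalg.svd(q-q.mean(0));n=vt[2];print("tag normal",n,"elev",np.degrees(np.arcsin(abs(n[2]))),"az",np.degrees(np.arctan2(n[1],n[0])))
E
```

```text
yellow@40 c 0.6423 0.2708 size [0.1036 0.0362] long dir 72.59
depth all c 0.6352 0.2521 size [0.1659 0.0578] long dir 73.39
depth head c 0.6369 0.2513 size [0.1663 0.0569] long dir 71.64
depth handle c 0.6414 0.2675 size [0.1066 0.0571] long dir 72.04
0.050192845745887255 0.040143448952820994
pad@6 c 0.6258 0.249 size [0.2067 0.1166] long dir 77.17
top yellow@40 c 0.6389 0.2698 size [0.0992 0.0383] long dir 73.0
side tag px 351.14170337738614 162.10279001468427 [ 0.58409644 -0.19593204  0.045     ] (341, 153, 22, 20)
[ 0.58134938 -0.19120165  0.04827911]
tag normal [-0.3510289   0.35065189 -0.86822921] elev 60.25350999517527 az 135.03078409689948
```

```bash
python3 - <<'E'
from h import *
for n in("top0","side0"):
    P=cloud(load(n)).reshape(-1,3);a=np.radians(72.6)
    q=P[(P[:,2]>.03)&(P[:,2]<.4)]-[.636,.255,0];x=q[:,0]*np.cos(a)+q[:,1]*np.sin(a);y=q[:,0]*np.sin(a)-q[:,1]*np.cos(a)
    m=(abs(x)<.09)&(abs(y)<.2)&((abs(y)>.04))
    for lo in np.arange(-.2,.2,.02):
        k=m&(y>=lo)&(y<lo+.02)
        if k.sum():print(n,round(lo,2),k.sum(),"x",x[k].min().round(3),x[k].max().round(3),"zmax",q[k,2].max().round(3))
E
```

```text
top0 0.1 65 x 0.062 0.089 zmax 0.161
top0 0.12 57 x 0.065 0.09 zmax 0.161
top0 0.14 61 x -0.088 0.09 zmax 0.205
top0 0.16 55 x -0.09 0.09 zmax 0.16
top0 0.18 34 x 0.076 0.09 zmax 0.161
side0 0.1 203 x 0.06 0.089 zmax 0.156
side0 0.12 114 x 0.06 0.09 zmax 0.156
side0 0.14 75 x 0.066 0.09 zmax 0.203
side0 0.16 39 x -0.09 0.089 zmax 0.155
side0 0.18 21 x 0.073 0.09 zmax 0.037
```

```bash
python3 -m inch '1 0.16 -0.05 0.8 0 0 0.05;1 0 0 1 0 0 0;1 0 0 1 0 0 0;1 0 0 1 0 0 0;1 0 0 1 0 0 0;1 0 0 0.9 0 0 0;1 0 0 0.7 0 0 0;1 0 0 0 0 0 0;1 0 0 0 0 0 0' 25
python3 -m inch '-1 0 0 0 0 0 0;-1 0 0 0 0 0 0;-1 0 0 0 0 0 0;-1 0 0 0 0 0 0;-1 0 0 0 0 0 0;-1 0 0 0 0 0 0' 25
```

```text
time_s: 5.03
ee_pos: [0.6365, 0.2553, 0.0146]
eef_rot: [3.14, -0.001, 1.267]
force: [-0.0, -0.3, -0.3]
grip_width: 0.0936
grip_force: 0.0
time_s: 5.78
ee_pos: [0.636, 0.2551, 0.0134]
eef_rot: [3.141, -0.0, 1.268]
force: [0.9, -0.3, -0.7]
grip_width: 0.0374
grip_force: 0.4
```

```bash
python3 -m inch '-1 0 0 0 0 0 0;-1 0 0 0 0 0 0;-1 0 0 0 0 0 0' 25
python3 -m inch '-1 0 0 -0.3 0 0 0;-1 0 0 -0.8 0 0 0;-1 0 0 -1 0 0 0;-1 0 0 -1 0 0 0;-1 0 0 -1 0 0 0;-1 0 0 -1 0 0 0;-1 0 0 -1 0 0 0;-1 0 0 0 0 0 0;-1 0 0 0 0 0 0'
python3 - <<'E'
from station import ctrl,camera
import cv2,numpy as np
from h import *
c=camera("wrist");cv2.imwrite("pics/w2.png",c["img"]);np.savez("pics/w2.npz",**c);print(ctrl.get_obs()["ee_pos"],ctrl.get_obs()["eef_rot"],ctrl.get_obs()["qpos"])
E
```

```text
time_s: 6.15
ee_pos: [0.636, 0.2551, 0.0135]
eef_rot: [3.141, -0.0, 1.268]
force: [0.5, 0.8, -0.7]
grip_width: 0.036
grip_force: 25.0
time_s: 7.28
ee_pos: [0.6354, 0.2549, 0.1949]
eef_rot: [-3.14, 0.001, 1.268]
force: [0.2, 0.5, -1.7]
grip_width: 0.0358
grip_force: 25.0
[0.63535174 0.25489073 0.19460943] [-3.13947225e+00  1.53535654e-03  1.26829637e+00] [3.28030238e-01 6.20017989e-01 1.08678840e+00 1.00929585e-05
 1.43740415e+00 6.30530471e-01]
```

View pics/w2.png

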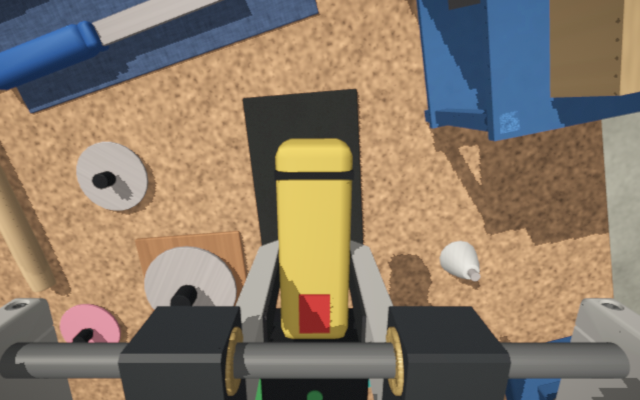

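The wrist view shows the scanner held level between the fingers, its rear at (314,140) and the handle axis straight down the image at u≈314. I'll compute its pose in the hand and the aiming move.

```bash
cat >> h.py <<'E'
from scipy.spatial.transform import Rotation as Ro
def tool(o): return Ro.from_euler("xyz",o["eef_rot"]),np.array(o["ee_pos"])
def delta(o,Rt,pt,pivot_rot_last=True):
    R,p=tool(o);print("shift first (units, current tool axes)",(R.inv().apply(np.array(pt)-p)/.03).round(2),"turn units",(np.degrees((R.inv()*Rt).as_rotvec())/10).round(2),"shift in target axes",(Rt.inv().apply(np.array(pt)-p)/.03).round(2))
E
python3 - <<'E'
from h import *
from station import ctrl
o=ctrl.get_obs();R,p=tool(o)
c=load("w2");hsv=cv2.cvtColor(c["img"],cv2.COLOR_BGR2HSV);H,S,Vv=[hsv[...,i].astype(int) for i in range(3)]
P=cloud(c)
ym=((H>15)&(H<38)&(S>130)&(Vv>80)).astype(np.uint8);ym=cv2.morphologyEx(ym,cv2.MORPH_CLOSE,np.ones((15,15)))
b=blob(ym,(260,120,370,345))
k=np.zeros(ym.shape,np.uint8);cv2.fillPoly(k,[b],1);k=cv2.erode(k,np.ones((9,9)))
q=R.inv().apply(P[k>0]-p);print("yellow pts in tool: med z",np.median(q[:,2]),"slope dz/dx",np.polyfit(q[:,0],q[:,2],1),"dz/dy",np.polyfit(q[:,1],q[:,2],1)[0])
h=p[2]-np.median(q[:,2])
w=np.array([ray(c,u,v,h) for u,v in b]);t=R.inv().apply(w-p)
print("rear x in tool",np.percentile(t[:,0],[97,99,100]),"nominal .068")
m=(t[:,0]<.05)&(t[:,0]>.0)
L=t[m&(t[:,1]<0)];Rr=t[m&(t[:,1]>0)]
for e in(L,Rr):print("edge y=",np.polyfit(e[:,0],e[:,1],1))
# aim, nominal grasp: scanner origin in tool: x=+(-.012)->grip at TCP xy ; tool x=-scanner x
for az in(-108.7,):
    a=np.radians(az);f=np.array([np.cos(a),np.sin(a),0]);tag=np.array([.5855,-.1950,.045])
    n=-np.cos(np.radians(35))*f+np.array([0,0,np.sin(np.radians(35))])
    xs=-n;ys=np.cross([0,0,1],f);zs=np.cross(xs,ys)
    Rs=np.c_[xs,ys,zs];Rt=Ro.from_matrix(np.c_[-xs,ys,-zs])
    wt=np.array([-.087,0,.0075-.022])  # window in tool frame
    pt=tag+.10*n-Rt.apply(wt);print("target TCP",pt.round(4),"rpy",Rt.as_euler("xyz").round(3),"window",(tag+.1*n).round(3));delta(o,Rt,pt)
E
```

```text
yellow pts in tool: med z -0.02718231149434353 slope dz/dx [-0.02787131 -0.02711903] dz/dy 0.0026406766183084684
rear x in tool [0.06994407 0.07037415 0.07037501] nominal .068
edge y= [-0.01125404 -0.01711992]
edge y= [-0.00046045  0.0168801 ]
target TCP [ 0.6373 -0.042   0.1404] rpy [ 3.142 -0.611  1.244] window [ 0.612 -0.117  0.102]
shift first (units, current tool axes) [-9.43  3.01  1.82] turn units [-0.05  3.51  0.13] shift in target axes [-8.7   3.23 -3.88]
```

```bash
python3 -m inch '-1 -0.5 0.15 0 0 0 0;-1 -0.9 0.29 0 0 0 0;-1 -0.95 0.3 0 0 0 0;-1 -0.95 0.3 0 0 0 0;-1 -0.95 0.3 0 0 0 0;-1 -0.95 0.3 0.2 0 0 0;-1 -0.95 0.3 0.3 0 0 0;-1 -0.95 0.3 0.3 0 0 0;-1 -0.95 0.3 0.3 0 0 0;-1 -0.9 0.29 0.3 0 0 0'
python3 -m inch '-1 -0.48 0.18 0.3 0 0 0;-1 0 0 0.12 0 0.3 0;-1 0 0 0 0 0.6 0.07;-1 0 0 0 0 0.6 0.06;-1 0 0 0 -0.05 0.6 0;-1 0 0 0 0 0.6 0;-1 0 0 0 0 0.5 0;-1 0 0 0 0 0.3 0;-1 0 0 0 0 0 0;-1 0 0 0 0 0 0'
cat > aim.py <<'E'
from h import *
from station import ctrl
o=ctrl.get_obs();R,p=tool(o);a=np.radians(-108.7);f=np.array([np.cos(a),np.sin(a),0]);tag=np.array([.5855,-.1950,.045])
n=-np.cos(np.radians(35))*f+np.array([0,0,np.sin(np.radians(35))]);ys=np.cross([0,0,1],f);zs=np.cross(-n,ys)
Rt=Ro.from_matrix(np.c_[n,ys,-zs]);pt=tag+.10*n-Rt.apply([-.0855,0,-.0145])
print(p,o["eef_rot"],o["qpos"].round(2),o["time_s"]);delta(o,Rt,pt)
E
python3 aim.py
python3 - <<'E'
from h import *
from station import camera
c=load("w1");P=cloud(c)[130:190,303:327].reshape(-1,3);d=P[:,:2]@[np.cos(1.268),np.sin(1.268)];print("flat slope (dz_tool/dx)",-np.polyfit(d,P[:,2],1)[0])
im=[]
for n in("side","top","wrist"):
    c=camera(n);cv2.imwrite(f"pics/{n}3.png",c["img"]);np.savez(f"pics/{n}3.npz",**c);im.append(c["img"])
a=cv2.resize(im[0][60:210,270:470],(800,600))[:, :];a=cv2.resize(a,(400,300));b=cv2.resize(im[1][150:240,340:460],(400,300));
w=cv2.resize(im[2],(480,300));o=np.zeros((600,800,3),np.uint8);o[:300,:400]=a;o[:300,400:]=b;o[300:,:480]=w;cv2.imwrite("pics/aim.png",o)
E
```

```text
time_s: 8.57
ee_pos: [0.6363, -0.0285, 0.1535]
eef_rot: [-3.141, 0.0, 1.268]
force: [0.5, 0.2, -2.7]
grip_width: 0.0354
grip_force: 25.0
time_s: 9.82
ee_pos: [0.6378, -0.0418, 0.1418]
eef_rot: [3.135, -0.609, 1.247]
force: [-0.3, 0.3, -2.3]
grip_width: 0.036
grip_force: 25.0
[ 0.63783943 -0.04176982  0.14181346] [ 3.13549745 -0.60949844  1.24695906] [-0.37  0.55  1.43  0.65  1.25 -0.28] 9.825
shift first (units, current tool axes) [-0.09 -0.02  0.03] turn units [0.03 0.01 0.01] shift in target axes [-0.09 -0.01  0.03]
flat slope (dz_tool/dx) -0.12225281104596868
```

View pics/aim.png

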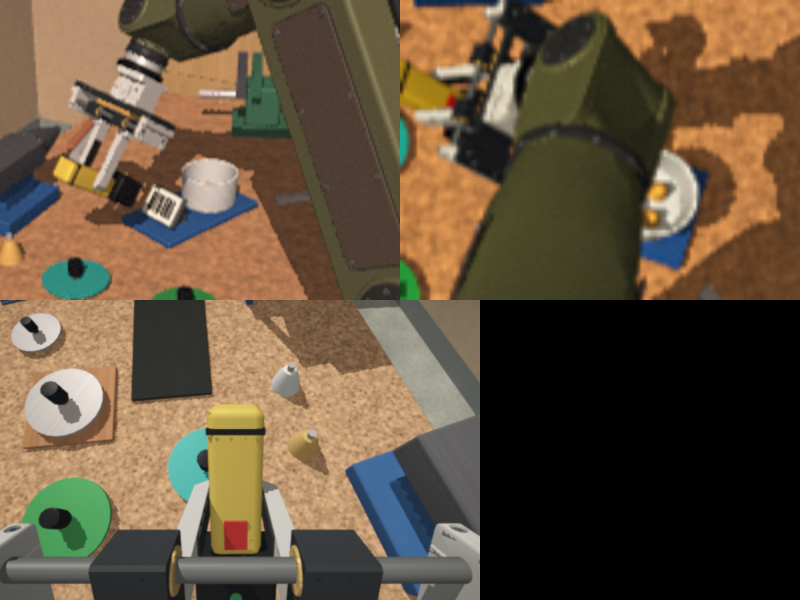

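The side crop shows the scanner held about 10 cm in front of the tag, tilted down along the tag's normal, with nothing touching the tag. I'll check the in-hand pitch against the flat reference, then make the small correction and hold.

```bash
python3 - <<'E'
from h import *
from station import ctrl
o=ctrl.get_obs()
poses={"w1":(Ro.from_euler("xyz",[np.pi,0,1.276]),np.array([.6358,.25,.205])),"w2":(Ro.from_euler("xyz",[-3.1395,.0015,1.268]),np.array([.6354,.2549,.1946])),"wrist3":tool(o)}
for n,(R,p) in poses.items():
    c=load(n);hsv=cv2.cvtColor(c["img"],cv2.COLOR_BGR2HSV);H,S,Vv=[hsv[...,i].astype(int) for i in range(3)]
    ym=((H>15)&(H<38)&(S>130)&(Vv>80)).astype(np.uint8);b=blob(ym,(260,100,370,345));k=np.zeros(ym.shape,np.uint8);cv2.fillPoly(k,[b],1);k=cv2.erode(k,np.ones((7,7)) if n=="w1" else np.ones((15,15)))
    q=R.inv().apply(cloud(c)[k>0]-p);A=np.c_[q[:,:2],np.ones(len(q))];s,_,_,_=np.linalg.lstsq(A,q[:,2],rcond=None);r=q[:,2]-A@s
    print(n,len(q),"slopes deg",np.degrees(np.arctan(s[:2])).round(2),"rms",r.std().round(4),"x range",q[:,0].min().round(3),q[:,0].max().round(3),"y mid",q[:,1].mean().round(4))
E
python3 -m inch '-1 -0.08 0 0.03 0 0 0;-1 0 0 0 0 0 0;-1 0 0 0 0 0 0;-1 0 0 0 0 0 0'; python3 aim.py
```

```text
w1 2246 slopes deg [-10.09   1.05] rms 0.0225 x range -0.027 0.085 y mid -0.0001
w2 8014 slopes deg [-3.66  0.06] rms 0.0092 x range -0.03 0.085 y mid -0.0003
wrist3 7974 slopes deg [-5.16  0.13] rms 0.0106 x range -0.03 0.085 y mid -0.0002
time_s: 10.48
ee_pos: [0.6374, -0.0432, 0.1398]
eef_rot: [3.136, -0.611, 1.247]
force: [-0.0, 0.8, -1.7]
grip_width: 0.0358
grip_force: 25.0
[ 0.63739074 -0.04324786  0.1397717 ] [ 3.13559156 -0.61078907  1.2466788 ] [-0.37  0.56  1.44  0.65  1.25 -0.29] 10.475
shift first (units, current tool axes) [-0.01 -0.02  0.  ] turn units [0.03 0.   0.01] shift in target axes [-0.01 -0.02  0.  ]
```

```bash
python3 -m inch '-1 0 0 0 0 0 0;-1 0 0 0 0 0 0;-1 0 0 0 0 0 0;-1 0 0 0 0 0 0;-1 0 0 0 0 0 0;-1 0 0 0 0 0 0;-1 0 0 0 0 0 0;-1 0 0 0 0 0 0;-1 0 0 0 0 0 0;-1 0 0 0 0 0 0' | head -3; python3 - <<'E'
from h import *
from station import ctrl
poses={"w1":(Ro.from_euler("xyz",[np.pi,0,1.276]),np.array([.6358,.25,.205])),"w2":(Ro.from_euler("xyz",[-3.1395,.0015,1.268]),np.array([.6354,.2549,.1946])),"wrist3":(Ro.from_euler("xyz",[3.1355,-.6095,1.247]),np.array([.63784,-.04177,.14181]))}
for n,(R,p) in poses.items():
    c=load(n);hsv=cv2.cvtColor(c["img"],cv2.COLOR_BGR2HSV);H,S,Vv=[hsv[...,i].astype(int) for i in range(3)]
    ym=((H>15)&(H<38)&(S>130)&(Vv>80)).astype(np.uint8);b=blob(ym,(260,100,370,345));k=np.zeros(ym.shape,np.uint8);cv2.fillPoly(k,[b],1);k=cv2.erode(k,np.ones((7,7)))
    q=R.inv().apply(cloud(c)[(k>0)&(c["range_z"]>0)]-p);z0=np.median(q[:,2]);q=q[(abs(q[:,2]-z0)<.008)&(q[:,0]<.055)]
    A=np.c_[q[:,:2],np.ones(len(q))];s,_,_,_=np.linalg.lstsq(A,q[:,2],rcond=None);r=q[:,2]-A@s
    print(n,len(q),"slopes deg",np.degrees(np.arctan(s[:2])).round(2),"rms",r.std().round(4),"z",s[2].round(4))
E
```

```text
time_s: 11.72
ee_pos: [0.6374, -0.0433, 0.1397]
eef_rot: [3.136, -0.611, 1.247]
w1 2236 slopes deg [0.92 0.47] rms 0.001 z 0.1643
w2 9709 slopes deg [0.76 0.23] rms 0.001 z -0.0275
wrist3 9653 slopes deg [0.75 0.28] rms 0.001 z -0.0264
```

Fit slopes while held match the flat reference, so there is no slip. I'll finish the hold with margin, then un-tilt and raise.

```bash
python3 -m inch '-1 0 0 0 0 0 0;-1 0 0 0 0 0 0;-1 0 0 0 0 0 0;-1 0 0 0 0 0 0;-1 0 0 0 0 0 0;-1 0 0 0 0 0 0;-1 0 0 0 0 0 0;-1 0 0 0 0 0 0;-1 0 0 0 0 0 0;-1 0 0 0 0 0 0'
python3 -m inch '-1 0.3 0 -0.3 0 -0.3 0;-1 0 0 -0.5 0 -0.6 0;-1 0 0 -0.5 0 -0.7 0;-1 0 0 -0.5 0 -0.7 0;-1 0 0 -0.2 0 -0.7 0;-1 0 0 0 0.03 -0.5 0;-1 0 0 0 0 0 0'
python3 - <<'E'
from h import *
from station import ctrl
o=ctrl.get_obs();a=np.radians(77.2);Rt=Ro.from_euler("xyz",[np.pi,0,a]);pt=np.array([.625,.248,.0145])+.0105*np.array([np.cos(a),np.sin(a),0]);print(pt);delta(o,Rt,pt)
E
```

```text
time_s: 12.98
ee_pos: [0.6374, -0.0433, 0.1397]
eef_rot: [3.136, -0.611, 1.247]
force: [-0.4, -0.2, -2.8]
grip_width: 0.0357
grip_force: 25.0
time_s: 13.85
ee_pos: [0.6314, -0.0594, 0.1984]
eef_rot: [-3.141, -0.001, 1.245]
force: [-0.5, 0.2, -2.4]
grip_width: 0.0363
grip_force: 25.0
[0.62732626 0.25823907 0.0145    ]
shift first (units, current tool axes) [ 9.98 -3.51  6.14] turn units [-0.   -0.   -0.59] shift in target axes [10.3  -2.48  6.13]
```

```bash
python3 -m inch '-1 0.6 -0.2 0 0 0 0;-1 1 -0.35 0 0 0 0;-1 1 -0.35 0 0 0 0;-1 1 -0.35 0 0 0 0;-1 1 -0.35 0 0 0 0;-1 1 -0.35 0 0 0 0;-1 1 -0.35 0 0 0 0;-1 1 -0.35 0 0 0 0;-1 1 -0.35 0 0 0 0;-1 1 -0.35 0 0 0 0'
python3 -m inch '-1 0.38 -0.16 0 0 0 -0.3;-1 0 0 0.8 0 0 -0.29;-1 0 0 1 0 0 0;-1 0 0 1 0 0 0;-1 0 0 1 0 0 0;-1 0 0 0.8 0 0 0;-1 0 0 0.5 0 0 0;-1 0 0 0 0 0 0'
python3 - <<'E'
from h import *
from station import ctrl
o=ctrl.get_obs();a=np.radians(77.2);delta(o,Ro.from_euler("xyz",[np.pi,0,a]),[.6273,.2582,.0145])
E
```

```text
time_s: 15.1
ee_pos: [0.6282, 0.2458, 0.1984]
eef_rot: [-3.14, -0.001, 1.243]
force: [0.2, -0.3, -2.5]
grip_width: 0.0358
grip_force: 25.0
time_s: 16.1
ee_pos: [0.6274, 0.2563, 0.0448]
eef_rot: [-3.14, 0.0, 1.347]
force: [-0.6, 0.5, -2.0]
grip_width: 0.0356
grip_force: 25.0
shift first (units, current tool axes) [ 0.06 -0.01  1.01] turn units [-0.01  0.   -0.  ] shift in target axes [ 0.06 -0.02  1.01]
```

```bash
python3 -m inch '-1 0.06 -0.01 0.3 0 0 0;-1 0 0 0.3 0 0 0;-1 0 0 0.2 0 0 0;-1 0 0 0.15 0 0 0;-1 0 0 0.05 0 0 0;-1 0 0 0 0 0 0;-1 0 0 0 0 0 0'
python3 -m inch '-1 0 0 0.03 0 0 0;-1 0 0 0 0 0 0'
```

```text
time_s: 16.98
ee_pos: [0.6279, 0.2586, 0.0158]
eef_rot: [-3.142, -0.0, 1.346]
force: [-0.5, 0.5, -2.1]
grip_width: 0.0358
grip_force: 25.0
time_s: 17.23
ee_pos: [0.6277, 0.2586, 0.0146]
eef_rot: [-3.141, 0.0, 1.346]
force: [-0.3, -0.6, -2.6]
grip_width: 0.0357
grip_force: 25.0
```

Still about 1 mm above the pad; I'll lower the rest, release and lift.

```bash
python3 -m inch '-1 0 0 0.04 0 0 0;-1 0 0 0 0 0 0'
python3 -m inch '0.2 0 0 0 0 0 0;0.4 0 0 0 0 0 0;0.4 0 0 0 0 0 0;0.6 0 0 0 0 0 0;0.8 0 0 0 0 0 0;0.8 0 0 0 0 0 0'
python3 -m inch '0.8 0 0 -0.3 0 0 0;0.8 0 0 -1 0 0 0;0.8 0 0 -1 0 0 0;0.8 0 0 -1 0 0 0;0.8 0 0 -1 0 0 0;0.8 0 0 -1 0 0 0;0.8 0 0 -1 0 0 0;0.8 0 0 0 0 0 0'
python3 - <<'E'
from h import *
from station import ctrl,camera
c=camera("wrist");cv2.imwrite("pics/w4.png",c["img"]);np.savez("pics/w4.npz",**c)
hsv=cv2.cvtColor(c["img"],cv2.COLOR_BGR2HSV);H,S,Vv=[hsv[...,i].astype(int) for i in range(3)]
def rect(name,b,h):
    w=np.array([ray(c,u,v,h)[:2] for u,v in b],np.float32)
    (cx,cy),s,a=cv2.minAreaRect(w);q=cv2.boxPoints(((cx,cy),s,a));e=max(q[1]-q[0],q[2]-q[1],key=lambda t:np.hypot(*t))
    print(name,round(cx,4),round(cy,4),np.round(s,4),round(np.degrees(np.arctan2(e[1],e[0]))%180,2))
ym=(H>15)&(H<38)&(S>130)&(Vv>80)|((H<8)&(S>150)&(Vv>120));ym=cv2.morphologyEx(ym.astype(np.uint8),cv2.MORPH_CLOSE,np.ones((7,7)))
rect("yellow",blob(ym,(270,95,360,270)),.04)
pm=((Vv<60)&(S<120)).astype(np.uint8)|ym;pm=cv2.morphologyEx(pm,cv2.MORPH_OPEN,np.ones((5,5)));rect("pad",blob(pm,(235,60,385,290)),.006)
# lid knob from wrist & w1
for n in("w1","w4"):
    d=load(n);P=cloud(d);Z=P[...,2];m=(d["range_z"]>0)&(abs(P[...,0]-.459)<.03)&(abs(P[...,1]-.178)<.03)&(Z>.044)&(Z<.056);p=P[m]
    if len(p)>5:
        (x,y),r=cv2.minEnclosingCircle(p[:,:2].astype(np.float32));print(n,"knob",len(p),x,y,r,p.mean(0),p[:,2].max())
    m=(d["range_z"]>0)&(abs(P[...,0]-.459)<.065)&(abs(P[...,1]-.178)<.065)&(Z>.016)&(Z<.024);p=P[m]
    if len(p)>5:
        (x,y),r=cv2.minEnclosingCircle(p[:,:2].astype(np.float32));print(n,"disc",len(p),x,y,r,np.median(p[:,2]))
E
```

```text
time_s: 17.48
ee_pos: [0.6278, 0.2586, 0.0134]
eef_rot: [-3.141, -0.0, 1.346]
force: [-0.1, 0.5, -2.6]
grip_width: 0.0357
grip_force: 25.0
time_s: 18.23
ee_pos: [0.6278, 0.2586, 0.0135]
eef_rot: [-3.141, -0.0, 1.346]
force: [-0.2, -0.7, 0.4]
grip_width: 0.0846
grip_force: 0.0
time_s: 19.23
ee_pos: [0.6286, 0.2588, 0.2056]
eef_rot: [3.138, -0.003, 1.346]
force: [0.5, 0.3, -0.1]
grip_width: 0.0846
grip_force: 0.0
yellow 0.6314 0.2752 [0.1036 0.0361] 77.39
pad 0.6255 0.2488 [0.2061 0.1165] 77.13
w1 knob 12 0.45300328731536865 0.18957090377807617 0.00416076835244894 [0.45292954 0.18995939 0.04878665] 0.051589021904508536
w1 disc 2652 0.45744383335113525 0.18006011843681335 0.054343514144420624 0.019389484552553196
w4 knob 211 0.45731279253959656 0.18051014840602875 0.01185869611799717 [0.45601999 0.18424248 0.04976663] 0.05268293215982137
w4 disc 2802 0.4571702182292938 0.1802254468202591 0.0543273501098156 0.019391545366877806
```

View pics/w4.png

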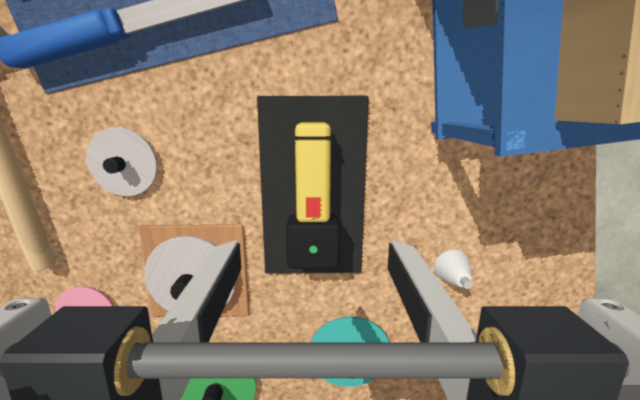

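The scanner lies upright on the pad: fit origin (0.6252, 0.2474) against pad centre (0.6255, 0.2488), both at about 77°. The lid disc fits radius 54 mm with its top at z = 0.0194, as expected. Next I go to the lid.

```bash
python3 -m inch '0.3 -0.54 -0.75 0 0 0 0;0.3 -0.7 -0.9 0 0 0 0;0.3 -0.7 -0.9 0 0 0 0;0.3 -0.7 -0.9 0 0 0 0;0.3 -0.7 -0.9 0.3 0 0 0;0.3 -0.5 -0.6 0.8 0 0 0;0.3 0 0 1 0 0 0;0.3 0 0 0.9 0 0 0;0.3 0 0 0 0 0 0'
python3 - <<'E'
from h import *
from station import ctrl,camera
o=ctrl.get_obs();delta(o,Ro.from_euler("xyz",[np.pi,0,1.346]),[.458,.1795,.024])
E
```

```text
time_s: 20.4
ee_pos: [0.4559, 0.1788, 0.1104]
eef_rot: [-3.137, 0.002, 1.346]
force: [-0.8, -0.0, 0.2]
grip_width: 0.0612
grip_force: 0.0
shift first (units, current tool axes) [0.04 0.08 2.88] turn units [-0.03  0.01  0.  ] shift in target axes [0.04 0.06 2.88]
```

```bash
python3 -m inch '0.3 0.04 0.06 0.7 0 0 0;0.3 0 0 0.9 0 0 0;0.3 0 0 0.7 0 0 0;0.3 0 0 0.4 0 0 0;0.3 0 0 0.15 0 0 0;0.3 0 0 0 0 0 0;-1 0 0 0 0 0 0;-1 0 0 0 0 0 0;-1 0 0 0 0 0 0;-1 0 0 0 0 0 0' 30
python3 -m inch '-1 0 0 0 0 0 0;-1 0 0 0 0 0 0'
```

```text
time_s: 21.65
ee_pos: [0.4593, 0.1801, 0.0271]
eef_rot: [-3.141, -0.0, 1.346]
force: [-1.8, 0.2, 1.4]
grip_width: 0.0245
grip_force: 0.9
time_s: 21.9
ee_pos: [0.4594, 0.1801, 0.0271]
eef_rot: [-3.141, 0.0, 1.346]
force: [-1.0, 0.0, 2.9]
grip_width: 0.0232
grip_force: 30.0
```

The grasp is high on the knob (grasp point at 46 mm, wanted 40–43). I'll reopen, go 4 mm lower and regrip.

```bash
python3 -m inch '0.3 0 0 0 0 0 0;0.3 0 0 0 0 0 0;0.3 0 0 0 0 0 0;0.3 0 0 0.13 0 0 0;0.3 0 0 0 0 0 0;0.3 0 0 0 0 0 0'
python3 -m inch '-1 0 0 0 0 0 0;-1 0 0 0 0 0 0;-1 0 0 0 0 0 0;-1 0 0 0 0 0 0;-1 0 0 0 0 0 0;-1 0 0 0 0 0 0' 30
```

```text
time_s: 22.65
ee_pos: [0.4593, 0.1801, 0.023]
eef_rot: [-3.141, 0.0, 1.346]
force: [0.3, 0.2, 0.1]
grip_width: 0.0608
grip_force: 0.0
time_s: 23.4
ee_pos: [0.4594, 0.1801, 0.0231]
eef_rot: [-3.141, -0.0, 1.346]
force: [0.2, -0.5, 1.1]
grip_width: 0.0232
grip_force: 30.0
```

```bash
python3 -m inch '-1 0 0 -0.2 0 0 0;-1 0 0 -0.7 0 0 0;-1 0 0 -1 0 0 0;-1 0 0 -1 0 0 0;-1 0 0 -1 0 0 0;-1 0 0 -1 0 0 0;-1 0 0 -0.6 0 0 0;-1 0 0 0 0 0 0'
python3 - <<'E'
from h import *
from station import ctrl,camera
for n in("top0","side0"):
    d=load(n);P=cloud(d);m=(d["range_z"]>0)&(abs(P[...,0]-.55)<.065)&(abs(P[...,1]+.303)<.065)&(P[...,2]>.064)&(P[...,2]<.076);p=P[m][:,:2].astype(np.float32)
    r0=np.array([.55,-.3027]);A=np.c_[2*p,np.ones(len(p))];s=np.linalg.lstsq(A,(p**2).sum(1),rcond=None)[0];print(n,len(p),"lsq",s[:2],np.sqrt(s[2]+s[0]**2+s[1]**2),"enc",cv2.minEnclosingCircle(p))
d=load("top0");hsv=cv2.cvtColor(d["img"],cv2.COLOR_BGR2HSV);m=((hsv[...,1]<60)&(hsv[...,2]>110)).astype(np.uint8);m=cv2.morphologyEx(m,cv2.MORPH_CLOSE,np.ones((3,3)));b=blob(m,(399,190,435,226));w=np.array([ray(d,u,v,.07)[:2] for u,v in b],np.float32);print("top colour",cv2.minEnclosingCircle(w))
o=ctrl.get_obs();print(o["ee_pos"]);delta(o,Ro.from_euler("xyz",[np.pi,0,1.346]),[.5503,-.3025,.17])
c=camera("side");np.savez("pics/side5.npz",**c)
x=cv2.resize(c["img"][120:320,250:450],(600,600));cv2.imwrite("pics/s5.png",x)
P=cloud(c);m=(c["range_z"]>0)&(abs(P[...,0]-.459)<.065)&(abs(P[...,1]-.18)<.065)&(P[...,2]>.16)&(P[...,2]<.19);q=P[m]
print(len(q));A=np.c_[q[:,:2],np.ones(len(q))];s=np.linalg.lstsq(A,q[:,2],rcond=None)[0];print("lid slope deg",np.degrees(s[:2]),cv2.minEnclosingCircle(q[:,:2].astype(np.float32)),np.median(q[:,2]))
E
```

```text
time_s: 24.4
ee_pos: [0.4598, 0.1802, 0.1892]
eef_rot: [3.14, -0.001, 1.346]
force: [0.3, -0.5, -3.0]
grip_width: 0.0235
grip_force: 30.0
top0 111 lsq [ 0.54970178 -0.30208378] 0.04742375722156976 enc ((0.5509294271469116, -0.3023553192615509), 0.05044662207365036)
side0 124 lsq [ 0.54814519 -0.30228008] 0.04755337994670735 enc ((0.5474449396133423, -0.3009820580482483), 0.05466584116220474)
top colour ((0.5433430075645447, -0.2987678349018097), 0.05614585429430008)
[0.4598064  0.18015835 0.18923228]
shift first (units, current tool axes) [-15.01   6.52   0.63] turn units [ 0.01 -0.01  0.  ] shift in target axes [-15.01   6.53   0.64]
607
lid slope deg [ 0.26296825 -0.43749892] ((0.4570944309234619, 0.17835979163646698), 0.05623837187886238) 0.18497729465663276
```

View pics/s5.png

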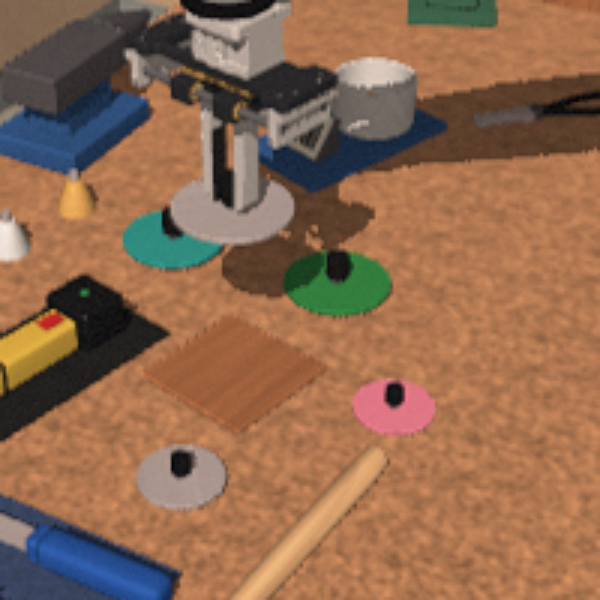

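The side crop shows the lid held level (slopes below 0.5°) and clear of the bare coaster at crop (235,370). I'll carry it to above the pot.

```bash
python3 -m inch '-1 -0.4 0.17 0 0 0 0;-1 -0.8 0.35 0 0 0 0;-1 -1 0.435 0 0 0 0;-1 -1 0.435 0 0 0 0;-1 -1 0.435 0 0 0 0;-1 -1 0.435 0 0 0 0;-1 -1 0.435 0 0 0 0;-1 -1 0.435 0 0 0 0;-1 -1 0.435 0 0 0 0;-1 -1 0.435 0 0 0 0'
python3 -m inch '-1 -1 0.435 0 0 0 0;-1 -1 0.435 0 0 0 0;-1 -1 0.435 0 0 0 0;-1 -1 0.435 0 0 0 0;-1 -0.9 0.4 0.3 0 0 0;-1 -0.6 0.26 0.6 0 0 0;-1 -0.28 0.12 0.5 0 0 0;-1 0 0 0.4 0 0 0;-1 0 0 0 0 0 0;-1 0 0 0 0 0 0'
python3 - <<'E'
from h import *
from station import ctrl,camera
o=ctrl.get_obs();print(o["ee_pos"]);delta(o,Ro.from_euler("xyz",[np.pi,0,1.346]),[.5503,-.3015,.0791])
im=[]
for n in("side","top"):
    c=camera(n);im.append(c["img"]);P=cloud(c);p0=o["ee_pos"]
    for nm,ce,zl in(("lid",p0,(p0[2]-.012,p0[2]+.002)),("pot",[.55,-.302],(.063,.077))):
        m=(c["range_z"]>0)&(np.hypot(P[...,0]-ce[0],P[...,1]-ce[1])<.07)&(P[...,2]>zl[0])&(P[...,2]<zl[1]);q=P[m]
        if len(q)>20:print(n,nm,len(q),cv2.minEnclosingCircle(q[:,:2].astype(np.float32)),np.median(q[:,2]))
a=cv2.resize(im[0][80:200,310:430],(600,600));cv2.imwrite("pics/s6.png",a)
E
```

```text
time_s: 25.7
ee_pos: [0.5145, -0.1175, 0.1871]
eef_rot: [-3.14, -0.0, 1.346]
force: [0.1, 0.1, -2.7]
grip_width: 0.0233
grip_force: 30.0
time_s: 26.95
ee_pos: [0.5504, -0.3012, 0.1348]
eef_rot: [3.141, 0.0, 1.347]
force: [-0.4, 1.3, -1.0]
grip_width: 0.0234
grip_force: 30.0
[ 0.55041811 -0.30117193  0.13477825]
shift first (units, current tool axes) [-0.01 -0.    1.86] turn units [0.   0.   0.01] shift in target axes [-0.01 -0.    1.86]
side lid 294 ((0.549765408039093, -0.3017400801181793), 0.05674128979444504) 0.13082784242952591
side pot 139 ((0.5444779396057129, -0.3033064305782318), 0.05688996613025665) 0.06770851705410072
top lid 79 ((0.5668472051620483, -0.2702384293079376), 0.0368172712624073) 0.13237523766707746
```

View pics/s6.png

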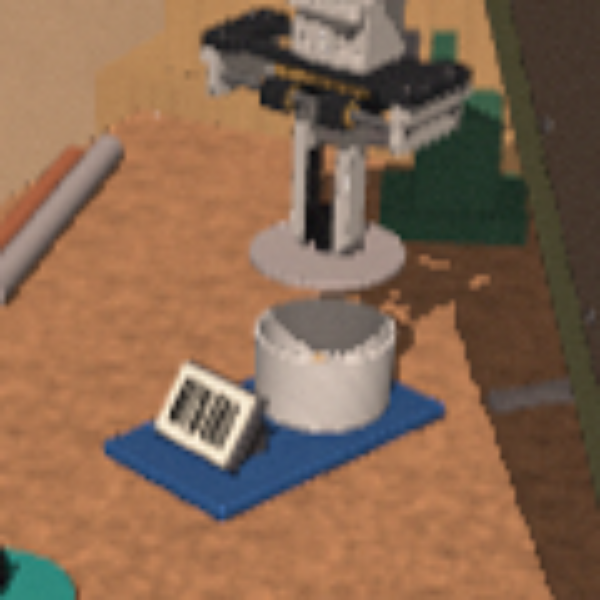

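The lid (crop u≈328) is centred over the pot mouth (u≈326). I'll lower gently, watching the force.

```bash
python3 -m inch '-1 0 0 0.4 0 0 0;-1 0 0 0.5 0 0 0;-1 0 0 0.3 0 0 0;-1 0 0 0.15 0 0 0;-1 0 0 0.1 0 0 0;-1 0 0 0.1 0 0 0;-1 0 0 0 0 0 0'
python3 -m inch '-1 0 0 0.05 0 0 0;-1 0 0 0.05 0 0 0;-1 0 0 0.05 0 0 0;-1 0 0 0.05 0 0 0;-1 0 0 0 0 0 0'
```

```text
time_s: 27.92
ee_pos: [0.5501, -0.3016, 0.0875]
eef_rot: [-3.141, -0.0, 1.346]
force: [-0.0, 0.6, -1.8]
grip_width: 0.0234
grip_force: 30.0
time_s: 28.55
ee_pos: [0.5501, -0.3016, 0.0814]
eef_rot: [-3.141, -0.0, 1.346]
force: [-0.1, -0.5, -1.5]
grip_width: 0.0229
grip_force: 30.0
```

```bash
python3 -m inch '-1 0 0 0.04 0 0 0;-1 0 0 0.03 0 0 0;-1 0 0 0 0 0 0;-1 0 0 0 0 0 0'
python3 -m inch '-1 0 0 0.02 0 0 0;-1 0 0 0 0 0 0'
```

```text
time_s: 29.05
ee_pos: [0.5501, -0.3016, 0.0794]
eef_rot: [-3.141, -0.0, 1.346]
force: [-0.4, 0.3, -1.0]
grip_width: 0.0233
grip_force: 30.0
time_s: 29.3
ee_pos: [0.5501, -0.3016, 0.0793]
eef_rot: [-3.141, 0.0, 1.346]
force: [-3.0, 1.5, 4.3]
grip_width: 0.0231
grip_force: 30.0
```

Contact comes at z = 0.0793, the predicted seat height (0.0791). I'll release and lift away.

```bash
python3 -m inch '-0.4 0 0 0 0 0 0;-0.2 0 0 0 0 0 0;0.1 0 0 0 0 0 0;0.3 0 0 0 0 0 0;0.3 0 0 0 0 0 0;0.3 0 0 0 0 0 0'
python3 -m inch '0.3 0 0 -0.2 0 0 0;0.3 0 0 -0.6 0 0 0;0.3 0 0 -1 0 0 0;0.3 0 0 -1 0 0 0;0.3 0 0 -1 0 0 0;0.3 0 0 -1 0 0 0;0.3 0 0 0 0 0 0;0.3 0 0 0 0 0 0'
python3 - <<'E'
from h import *
from station import ctrl,camera
im=[]
for n in("side","wrist"):
    c=camera(n);im.append(c["img"]);P=cloud(c)
    m=(c["range_z"]>0)&(np.hypot(P[...,0]-.55,P[...,1]+.302)<.065)&(P[...,2]>.068)&(P[...,2]<.082);q=P[m]
    if len(q)>20:
        A=np.c_[q[:,:2]-[.55,-.302],np.ones(len(q))];s=np.linalg.lstsq(A,q[:,2],rcond=None)[0];print(n,len(q),cv2.minEnclosingCircle(q[:,:2].astype(np.float32)),"z",s[2],"slope deg",np.degrees(s[:2]))
o=np.zeros((600,800,3),np.uint8);o[:300,:400]=cv2.resize(im[0][100:200,310:443],(400,300));o[:250,400:]=cv2.resize(im[1],(400,250));o[300:,:480]=cv2.resize(im[0],(480,300));cv2.imwrite("pics/s7.png",o)
E
```

```text
time_s: 30.05
ee_pos: [0.5501, -0.3016, 0.0788]
eef_rot: [-3.141, 0.0, 1.346]
force: [0.1, 0.4, 0.2]
grip_width: 0.0609
grip_force: 0.0
time_s: 31.05
ee_pos: [0.5499, -0.3015, 0.2225]
eef_rot: [-3.141, -0.0, 1.346]
force: [0.1, 0.4, 0.3]
grip_width: 0.061
grip_force: 0.0
side 332 ((0.545608639717102, -0.30253586173057556), 0.0580345019698143) z 0.07548826430614797 slope deg [ 0.23263513 -0.55395407]
wrist 8287 ((0.5491811633110046, -0.30255112051963806), 0.054214779287576675) z 0.0755125271142787 slope deg [-0.00177073 -0.03514404]
```

View pics/s7.png

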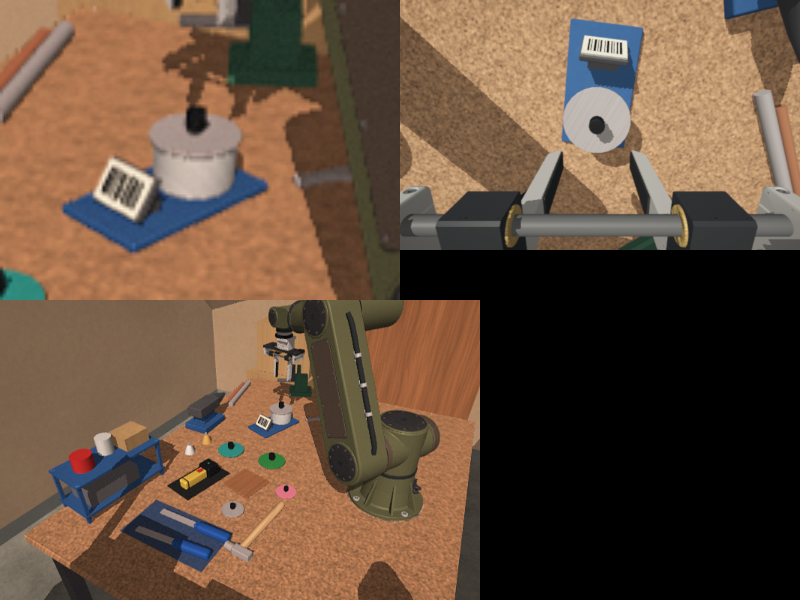

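The lid is seated and level: the wrist fit gives its top at z = 0.0755 (expected 0.075) and a tilt below 0.1°. The scanner is on its pad and nothing else has moved.

```bash
python3 -c "
from station import ticket
print(ticket.hand_in())"
```

```text
the job is handed in; nothing more can be done
None
```

I held the scanner still on the tag from about 10 cm for 2.5 s, laid it upright on the middle of its pad, set the steel lid level on the pot, and handed the job in at about 31 s of the 64 s allowed; no verdict came back.

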